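# Fit the splined ornament onto the music box and hold it home

## Robot

A 6-joint arm with a two-finger parallel gripper is mounted at the origin on a cart in front of the work surface, level with it; the furniture and walls round the work are solid. World frame = base frame: x ahead of the robot, y to its left, z up, the work surface at z = 0. Lengths are in m, angles in rad, forces in N, time in s.
With the tool pointing down it reaches from about 0.35 to 0.725 m from the base axis. Payload 4.3 kg.
Tool frame: the origin (TCP) lies on the mounting face of the last link; the fingertips stand 173 mm ahead of it and the grasp point (between the pads) lies 155 mm ahead of it (env.hold_point_z is the distance from the TCP to the grasp point, in m); y points along the fingers, z is the direction in which the jaws open and shut, and the axes are right-handed (so a half turn about y gives the same grasp; the last joint's range is limited). The gripper opens to 85 mm and grips with 20 to 120 N. Pads are 22 mm wide; open, the fingers measure 114 mm over their backs; the gripper's body (76 mm by 85 mm) begins 54 mm behind the grasp point. The pads swing forward as they close: fully open they stand 13 mm farther back than shut.
Start: joints at [1.017, 0.377, 0.081, 1.274, 0, 1.46], TCP at [0.247, 0.519, 0.405] pointing down, gripper open.
Joint ranges: [-2.72, 2.72], [-0.84, 1.66], [-1.02, 1.22], [-1.77, 2.12], [-1.37, 1.28], [-3.14, 3.14]. Speed limits (rad/s): [2.57, 2.57, 3.14, 3.14, 3.14, 3.14].

## Interface

Orientations are given as [roll, pitch, yaw] about the fixed x, y, z axes, in that order (R = Rz(yaw) Ry(pitch) Rx(roll)).
In Python, from workcell import env gives the robot as it stands.
- The arm moves only by the tool apply_moves, never from a script. Its argument "commands" is a list of rows, each an object with "travel": the shift along the tool's x, y, z in mm, a list of three; "dr": the turn, a rotation vector about the tool's x, y, z in degrees, a list of three; "claw": the finger opening in mm, from 0 to 85.4. A call has exactly 10 rows; each row is the pose to reach, as a shift and turn from the pose commanded when the call began, along the tool's axes at that moment; what a row does not reach only later rows make up. A row lasts 1/10 s, in which the tool goes at most 50 mm and 8.59 degrees, less where a joint would pass 70% of its speed; a pose out of reach is approached as far as the arm can. A call with a gripper value outside its range is refused whole. The fingers move at their own pace and stop on an object; "newtons" is the grip in N (left out, the last holds). Time passes only in rows, so rows that repeat a pose let the fingers close, or fill a call up. It gives the time, the measured TCP pose, the force and the opening at its end, in the units of the state.
- env.get_state(): the state, without advancing time (a new reading comes with each control period).
- env.read_camera(name): name is "scene" or "side" or "wrist"; returns (picture, depth): 420x560x3 uint8, blue, green, red; 420x560 float32, m along the optical axis (not along the pixel's ray), 0 where there is no reading.
- env.calibration(name): a dict with "K" (3x3 intrinsics, pixels), "k1" (the pictures are not rectified: a ray, as slopes to the right and down, at radius r is drawn at 1 + k1 r^2 times it, then the intrinsics apply), "cam_to_world" (4x4, takes a point from camera to world coordinates). Camera axes: x right, y down, z forward; pixel columns grow to the right and rows downward; lengths in m; the calibration is good to about 2 mm. A picture is of the moment at which its call begins: read the wrist's pose just before it. calibration takes no time and is no camera call; for the wrist camera it gives the pose at the moment of the call.
- env.hand_in(): hands the job in, once; it reports no verdict.
Trained networks look in the newest picture that a camera, given by its name, has taken for a name from the list of things; names that differ only in an ending like _2 or _b are one class to them, and where a whole thing is asked for, a point or a joint stands for the part that bears it (a point fixed in the world has none). Each returns a list of dicts, best first, with "score" (0 to 1); they miss things now and then, are a little off and sometimes report something else, mostly with a low value. They report only what shows in the picture. A call takes as long as a camera call.
- env.recognise(camera, name): "pixel" ([column, row] in pixels, amid what is visible of it).
- env.regions_of(camera, name): "pixels" (420x560 bool, what is visible of it) and "pixel" ([column, row] in pixels, amid what is visible of it).
The state is a dict: "time_s": time; "qpos": joint angles; "qvel": joint speeds; "tau": joint torques, N m; "position": TCP position; "orientation": TCP orientation; "wrist_force": force on the tool from outside, world axes, zero at the start; "moment": the same for the moment, N m; "gripper_width": finger opening in m.
Only numpy, scipy, OpenCV 4.12 (cv2) and the standard library are available. Lean on these libraries where they do the work, as an engineer would, in place of code of your own. Each camera call takes 0.05 s, during which the arm holds its last target.

## Task

Lift the little fir-tree ornament out of its wooden stand, turn it until the four ribs of its steel stem match the cross-shaped socket in the brass plate of the music box, and slide it in. Press it fully home against the spring inside, its white disc flat on the brass plate, and finish while still holding it and pressing it down there, so that I can lock it. Leave the goods round about where they are.

Things in the scene. Friction and masses are not known exactly. Their poses are not given: they have to be found in the camera images.
- ornament_grip (a point): Middle of the grip on the ornament (0.10 to 0.21 kg): upright wooden post 20 x 20 mm, 76 mm tall, brass finial on top, white disc below. The point lies on the axis, 52 mm above the disc's top, 90 mm above the stem's tip, 35 mm below the finial's top. z up; x, y square to the post's flats: grip across these. Starts at any yaw in the stand.
- stem_tip (a point): Lower end of the ornament's 30 mm steel stem, on its axis, same axes as ornament_grip. Four ribs point to +x, +y, -x, -y: 6 mm thick, 26 mm tip to tip, with a rounded foot; core radius 8 mm. At the start it is 6 mm above the table, inside the stand.
- stand: Fixed round light-wood ring, 50 mm across, 36 mm tall, with a 33 mm round hole in which the ornament's stem hangs, its disc resting on the rim; origin at the centre of its underside. It is at either the left or the right of the music box.
- socket (a point): Centre of the socket's mouth in the upper face of the music box's brass plate, 46 mm above the table. z up; the plate's edges and the four grooves run along x and y. Cross-shaped: grooves 8.5 mm wide reach 14.5 mm from the centre, square core 19 mm wide, deeper than the stem is long. The ribs enter only along the grooves (within about 4 degrees); any quarter turn fits.
- music_box: Fixed music box: round dark-wood case 88 mm across, 44 mm tall, on it a square brass plate, 50 x 50 mm, 2 mm proud, with the dark-lined socket. Origin at the centre of its underside on the table, below socket; same axes. A brass winding key (fixed, not to be used) sticks out 12 mm from the case at -x.
- plunger (a joint): Sprung plunger, 14 mm across, in the socket, its top 22 mm below the mouth. In m: 0 free, grows as the stem presses it down, about 0.008 with the ornament home (disc on brass plate). It takes 5 N to start and about 9 N when home, of which the ornament's weight gives 1 to 2 N; let go, the ornament rises again.
- green_bottle_mid (a point): Small green bottle with a white cap lying on its side, 72x27x26 mm, loose bystander behind the work; the point is its centre.
- green_box_mid (a point): Small green carton, 50x50x22 mm, loose bystander in front of the work; the point is its centre.
- ornament_disc (a point): Centre of the ornament's disc's underside, same axes as ornament_grip. White disc with a red band, 72 mm across, 8 mm thick. Four green fir trees, 15 mm tall, stand on it 27 mm from the axis, towards +x, +y, -x, -y, one straight above each rib of the stem.

How it is judged:
By the outcome, as a careful person would: the job done as asked, in the order asked, and still so for the second after the job is handed in, while the arm keeps its last pose, push and grip.
It also fails if it takes over 38 s, if anything falls off the work surface, if the arm or the gripper's body presses on something with over 40 N, if the wrist force passes 120 N, or if a joint passes its speed limit or range.

## Working session

There is one attempt and no reset: what is moved stays moved. The work goes in short steps, Python scripts to look and compute and a tool call to move; the robot and the scene stay as the last step left them, time stands still between calls to the robot, and variables do not carry over. Pictures are saved under pics/ and viewed, and the job is handed in when it is done.

Besides the shell and the picture viewer there is one more tool, called after "Request:" by a JSON object that holds its "api" and its "payload", one argument or row to a line. apply_moves: Moves the arm, as the interface text tells. Its arguments: {"type":"object","properties":{"commands":{"type":"array","items":{"type":"object","properties":{"travel":{"type":"array","items":{"type":"number"}},"dr":{"type":"array","items":{"type":"number"}},"claw":{"type":"number"}}}},"newtons":{"type":"number"}},"required":["commands"]}

```bash
ls; mkdir -p pics
cat > h.py <<'E'
import numpy as np, cv2
from scipy.spatial.transform import Rotation as R
from workcell import env
def snap(n,f):
    c=env.calibration(n); p,d=env.read_camera(n); cv2.imwrite('pics/'+f,p); np.savez('pics/'+f[:-4]+'.npz',p=p,d=d,**{k:np.array(v) for k,v in c.items()}); return p,d,c
def cloud(d,c):
    K=np.array(c['K']);k=float(c['k1']);T=np.array(c['cam_to_world'])
    h,w=d.shape;u,v=np.meshgrid(np.arange(w),np.arange(h))
    pts=np.stack([u,v],-1).reshape(-1,1,2).astype(np.float64)
    n=cv2.undistortPoints(pts,K,np.array([k,0,0,0,0.])).reshape(h,w,2)
    P=np.concatenate([n*d[...,None],d[...,None]],-1)
    W=P@T[:3,:3].T+T[:3,3]; W[d<=0]=np.nan
    return W
def proj(X,c):
    K=np.array(c['K']);k=float(c['k1']);T=np.linalg.inv(np.array(c['cam_to_world']))
    X=np.atleast_2d(X)@T[:3,:3].T+T[:3,3]
    return cv2.projectPoints(X,np.zeros(3),np.zeros(3),K,np.array([k,0,0,0,0.]))[0].reshape(-1,2)
E
python3 - <<'E'
from h import *
s=env.get_state(); print(s); print(env.hold_point_z)
for n in ['scene','side','wrist']:
    p,d,c=snap(n,n+'0.png'); print(n,c)
    W=cloud(d,c)
    for o in ['ornament_grip','ornament_disc','stand','music_box','socket','green_box_mid','green_bottle_mid']:
        try:
            for r in env.regions_of(n,o)[:2]:
                m=r['pixels']; print(o,r['score'],r['pixel'],m.sum(),np.nanmedian(W[m],0).round(4))
        except Exception as e: print(o,e)
print(env.get_state()['time_s'])
E
```

```text
pics
{'time_s': 0.0, 'qpos': array([1.01668447e+00, 3.78079356e-01, 7.96312585e-02, 1.27440824e+00,
       2.38335455e-06, 1.46047941e+00]), 'qvel': array([ 1.76148977e-03,  7.54964583e-04,  1.27614645e-04, -1.20122054e-03,
        1.00199632e-05,  8.13103704e-04]), 'tau': array([-1.91581439e-04, -4.63605237e+01,  2.69874126e+01,  2.09337595e-02,
       -2.93774792e-04, -1.83949155e-06]), 'position': array([0.24673023, 0.51903828, 0.40375329]), 'orientation': array([-1.57284355e+00,  2.29161528e-04, -4.43795182e-01]), 'wrist_force': array([ 0.05754801,  0.64585555, -0.00525531]), 'moment': array([0.00968709, 0.0437366 , 0.02933111]), 'gripper_width': 0.08533425458203146}
0.1547
scene {'K': array([[494.98769725,   0.        , 278.97164868],
       [  0.        , 494.98769725, 214.41912394],
       [  0.        ,   0.        ,   1.        ]]), 'k1': -0.11458528086973471, 'cam_to_world': array([[ 0.57080919, -0.39560321,  0.71949633, -0.18063704],
       [-0.82103906, -0.2659661 ,  0.50513058, -0.65017039],
       [-0.00846965, -0.87906777, -0.47662158,  0.47673833],
       [ 0.        
[... 1406 characters left out ...]
.2787  0.0443]
green_box_mid 0.8 [233.6, 291.3] 871 [ 0.3179 -0.2734  0.0218]
green_bottle_mid 0.7 [351.1, 226.1] 437 [ 0.5386 -0.1604  0.0212]
wrist {'K': array([[359.95016241,   0.        , 285.85408718],
       [  0.        , 359.95016241, 211.71206597],
       [  0.        ,   0.        ,   1.        ]]), 'k1': -0.06979856607444482, 'cam_to_world': array([[ 4.29472200e-01,  8.56629386e-01,  2.85901598e-01,
         1.72557485e-01],
       [ 9.03080079e-01, -4.07383903e-01, -1.35958546e-01,
         5.53656997e-01],
       [ 5.62333672e-06,  3.16582454e-01, -9.48564995e-01,
         3.74435513e-01],
       [ 0.00000000e+00,  0.00000000e+00,  0.00000000e+00,
         1.00000000e+00]])}
1.2
```

View pics/scene0.png

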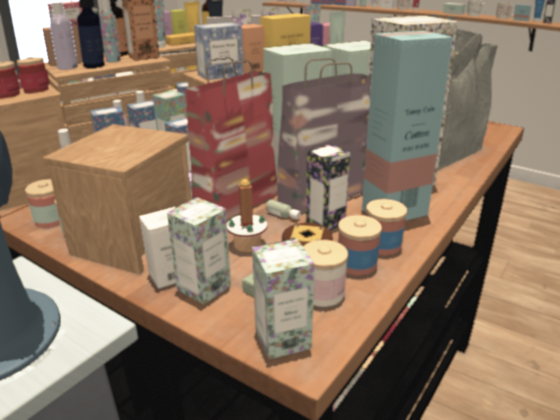

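View pics/side0.png

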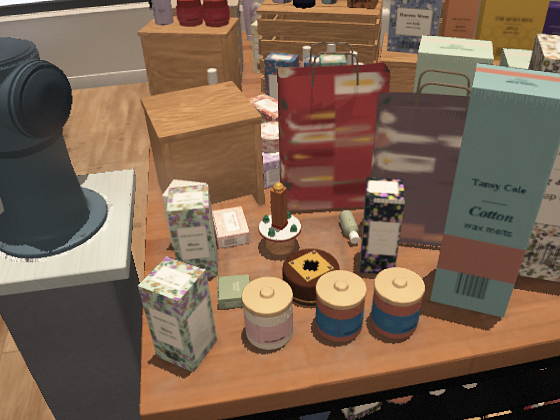

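The ornament is at about (279, 220) in the side view, and the music box with its plate is at about (309, 267). Around them stand cartons at (190, 225) and (180, 310), jars at (268, 315), (340, 305) and (397, 300), a black box at (383, 225) and the red bag behind. I'll zoom in and fit geometry.

Run:
```python
from h import *
a=np.load('pics/side0.npz');p=a['p']
cv2.imwrite('pics/side0z.png',cv2.resize(p[170:320,210:410],None,fx=4,fy=4,interpolation=cv2.INTER_CUBIC))
W=cloud(a['d'],a)
# ornament pixels: colour
s=load=np.load('pics/scene0.npz');Ws=cloud(s['d'],s)
for nm,W_ in (('side',W),('scene',Ws)):
    r=np.hypot(W_[...,0]-.413,W_[...,1]+.165)
    for lo,hi in [(.047,.056),(.06,.08),(.08,.1),(.1,.12),(.12,.14)]:
        m=(r<.06)&(W_[...,2]>lo)&(W_[...,2]<hi); P=W_[m]
        if len(P): print(nm,lo,hi,len(P),P.mean(0).round(4),P.min(0).round(4),P.max(0).round(4))
    r=np.hypot(W_[...,0]-.435,W_[...,1]+.27)
    for lo,hi in [(.04,.0452),(.0452,.05)]:
        m=(r<.06)&(W_[...,2]>lo)&(W_[...,2]<hi); P=W_[m]
        if len(P): print(nm,lo,hi,len(P),P.mean(0).round(4),P.min(0).round(4),P.max(0).round(4))
    # height map top
    m=(W_[...,0]>.2)&(W_[...,0]<.7)&(W_[...,1]>-.45)&(W_[...,1]<.1)&(W_[...,2]>-.02)
    H=np.zeros((110,100))
    P=W_[m]; i=((P[:,1]+.45)/.005).astype(int);j=((P[:,0]-.2)/.005).astype(int)
    np.maximum.at(H,(i,j),P[:,2]); 
    img=cv2.applyColorMap(np.clip(H/.3*255,0,255).astype(np.uint8),cv2.COLORMAP_JET)
    img=cv2.resize(img,None,fx=5,fy=5,interpolation=cv2.INTER_NEAREST)
    for k in range(0,5): cv2.putText(img,'%.1f'%(.2+.1*k),(k*100,10),0,.4,(255,255,255))
    for k in range(0,6): cv2.putText(img,'%.2f'%(-.45+.1*k),(0,k*100+10),0,.4,(255,255,255))
    cv2.imwrite('pics/H_%s.png'%nm,img)
```

```text
side 0.047 0.056 190 [ 0.4131 -0.1663  0.0515] [ 0.3837 -0.1874  0.0471] [ 0.4413 -0.1395  0.056 ]
side 0.06 0.08 150 [ 0.4134 -0.1682  0.0702] [ 0.4013 -0.176   0.0601] [ 0.4268 -0.1604  0.0799]
side 0.08 0.1 156 [ 0.4137 -0.1683  0.09  ] [ 0.4017 -0.1755  0.08  ] [ 0.4276 -0.159   0.0998]
side 0.1 0.12 182 [ 0.4137 -0.1677  0.1107] [ 0.4015 -0.1755  0.1001] [ 0.428 -0.157  0.12 ]
side 0.12 0.14 94 [ 0.4147 -0.1653  0.1256] [ 0.4032 -0.174   0.1201] [ 0.4254 -0.1579  0.1324]
side 0.04 0.0452 743 [ 0.4373 -0.2711  0.0438] [ 0.4005 -0.3141  0.0401] [ 0.4874 -0.227   0.0452]
side 0.0452 0.05 714 [ 0.4428 -0.2697  0.0464] [ 0.4021 -0.3115  0.0452] [ 0.4847 -0.2315  0.0493]
scene 0.047 0.056 149 [ 0.4067 -0.1691  0.0511] [ 0.3867 -0.1871  0.0471] [ 0.4383 -0.1427  0.056 ]
scene 0.06 0.08 125 [ 0.4068 -0.1667  0.0703] [ 0.3983 -0.1763  0.0601] [ 0.4152 -0.152   0.0799]
scene 0.08 0.1 121 [ 0.4072 -0.1678  0.0902] [ 0.3994 -0.176   0.0802] [ 0.4159 -0.1514  0.0999]
scene 0.1 0.12 150 [ 0.4081 -0.1665  0.1108] [ 0.4    -0.1762  0.1001] [ 0.4217 -0.1491  0.1199]
scene 0.12 0.14 54 [ 0.411  -0.1644  0.1251] [ 0.4057 -0.1704  0.12  ] [ 0.4202 -0.1548  0.1292]
scene 0.04 0.0452 612 [ 0.4459 -0.2668  0.0433] [ 0.4073 -0.3121  0.0401] [ 0.4852 -0.2286  0.0452]
scene 0.0452 0.05 109 [ 0.4433 -0.2688  0.0456] [ 0.4085 -0.2969  0.0452] [ 0.4744 -0.2394  0.047 ]
```

View pics/side0z.png

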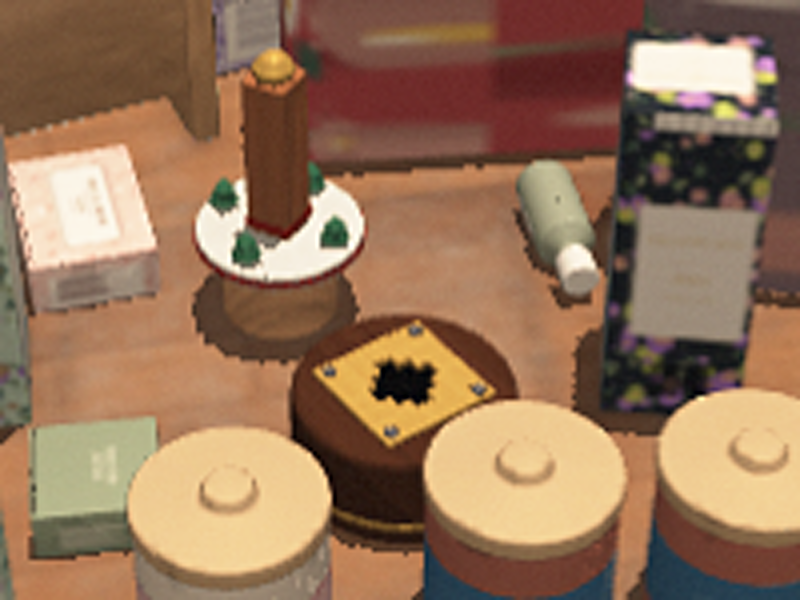

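View pics/H_side.png

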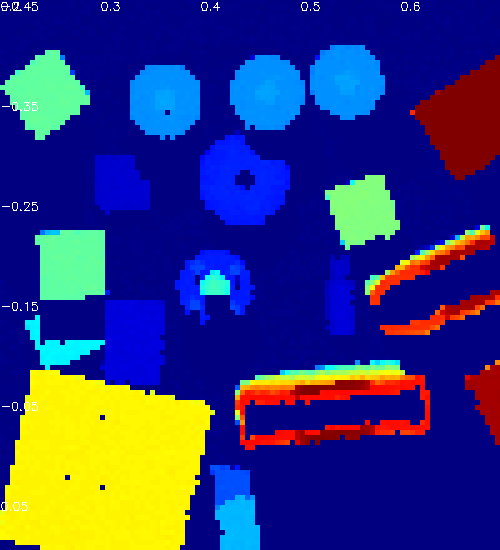

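View pics/H_scene.png

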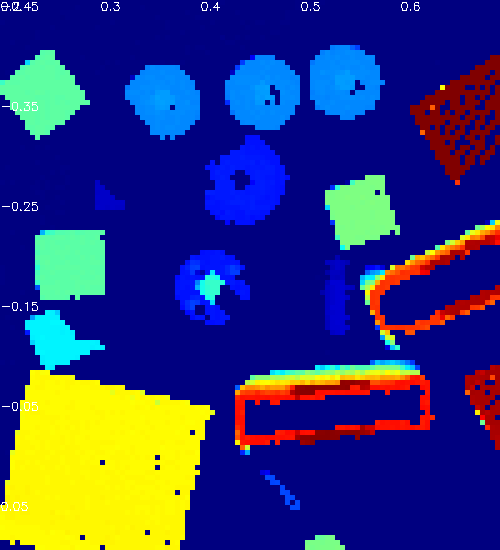

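View pics/wrist0.png

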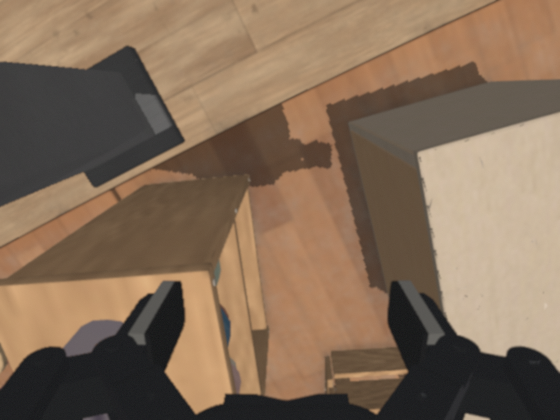

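```bash
cat >> h.py <<'E'
def ray_z(px,c,z):
    K=np.array(c['K']);k=float(c['k1']);T=np.array(c['cam_to_world'])
    n=cv2.undistortPoints(np.array(px,float).reshape(-1,1,2),K,np.array([k,0,0,0,0.])).reshape(-1,2)
    D=np.c_[n,np.ones(len(n))]@T[:3,:3].T; o=T[:3,3]
    return o+D*((z-o[2])/D[:,2])[:,None]
E
python3 - <<'E'
from h import *
a=np.load('pics/side0.npz');s=np.load('pics/scene0.npz');w=np.load('pics/wrist0.npz')
z=lambda L:[(x/4+210-.4,y/4+170-.4) for x,y in L]
P=ray_z(z([(224,195),(247,247),(335,232),(315,180)]),a,.052); print('trees',P.round(4),P.mean(0)); 
d=P[:,:2]-P[:,:2].mean(0); print(np.hypot(*d.T),np.degrees(np.arctan2(d[:,1],d[:,0]))%90)
P=ray_z(z([(416,322),(314,370),(494,390),(391,446)]),a,.046); print('plate',P.round(4),P.mean(0)); 
d=P[:,:2]-P[:,:2].mean(0); print(np.hypot(*d.T),(np.degrees(np.arctan2(d[:,1],d[:,0]))+45)%90)
P=ray_z(z([(416,330),(330,371),(479,389),(392,431)]),a,.046); print('bolts',P.mean(0)); 
d=P[:,:2]-P[:,:2].mean(0); print(np.hypot(*d.T),(np.degrees(np.arctan2(d[:,1],d[:,0]))+45)%90)
C=np.concatenate([cloud(q['d'],q).reshape(-1,3) for q in (a,s,w)]);C=C[np.isfinite(C[:,0])]
for y in np.arange(.6,-.45,-.05):
    row=[]
    for x in np.arange(.1,.75,.05):
        m=(abs(C[:,0]-x)<.025)&(abs(C[:,1]-y)<.025); row.append('%.2f'%C[m,2].max() if m.any() else '  . ')
    print('%.2f'%y,*row)
E
```

```text
trees [[ 0.3938 -0.1472  0.052 ]
 [ 0.3977 -0.1838  0.052 ]
 [ 0.4349 -0.1817  0.052 ]
 [ 0.4335 -0.1451  0.052 ]] [ 0.41496368 -0.16445228  0.052     ]
[0.02727367 0.02594315 0.02636414 0.02680143] [50.83889561 48.20248181 49.09535008 46.31261326]
plate [[ 0.4565 -0.2371  0.046 ]
 [ 0.4117 -0.2563  0.046 ]
 [ 0.4767 -0.2816  0.046 ]
 [ 0.4318 -0.3031  0.046 ]] [ 0.44418408 -0.26952758  0.046     ]
[0.03473249 0.03505925 0.034702   0.03579857] [24.21852717 22.83637976 24.57968149 24.77508678]
bolts [ 0.44455642 -0.26879936  0.046     ]
[0.02917712 0.02894249 0.02892174 0.02868793] [23.11680618 23.38892187 22.41997277 23.16187877]
0.60 -0.89 -0.89 0.22 0.32 0.30 0.22 0.22 0.22 0.22 0.38 0.38 0.38 0.22
0.55 -0.89 -0.89 0.00 0.32 0.30 0.09 0.22 0.22 0.34 0.39 0.38 0.38 0.38
0.50 -0.89 -0.89 0.32 0.31 0.00 0.00 0.00 0.19 0.34 0.39 0.39 0.38 0.38
0.45 -0.89 -0.89 0.32 0.30 0.23 0.22 0.11 0.22 0.23 0.38 0.39 0.38 0.38
0.40 -0.89 -0.89 0.23 0.28 0.30 0.30 0.30 0.00 0.00 0.22 0.23 0.23 0.38
0.35 -0.89 -0.89 0.23 0.23 0.29 0.30 0.29 0.15 0.15 0.15 0.16 0.20 0.23
0.30 -0.89 -0.89 0.00 0.00 0.2
[... 347 characters left out ...]
0.19 0.19 0.19 0.19 0.09 0.06 -0.67 -0.68   .    . 
-0.00 0.32 0.00 0.19 0.19 0.19 0.19 0.19 0.26 0.30 0.30 0.26 0.26 0.29
-0.05 0.32 0.00 0.19 0.19 0.19 0.19 0.19 0.26 0.30 0.30 0.26 0.29 0.29
-0.10 0.01 0.00 0.00 0.19 0.11 0.03 0.00 0.10 0.16 0.18 0.25 0.25 0.29
-0.15 0.00 0.00 0.00 0.14 0.14 0.03 0.13 0.12 0.01 0.25 0.25 0.29 0.29
-0.20 -0.80 -0.80 0.00 0.14 0.14 0.00 0.12 0.06 0.00 0.15 0.28 0.29 0.29
-0.25 -0.89 -0.89 0.00 0.00 0.02 0.03 0.05 0.05 0.05 0.15 0.15 0.35 0.23
-0.30 -0.89 -0.89 0.00 0.14 0.02 0.08 0.08 0.08 0.08 0.00 0.35 0.35 0.35
-0.35 -0.89 -0.89 0.14 0.14 0.14 0.09 0.08 0.09 0.09 0.09 0.35 0.35 0.35
-0.40 -0.89 -0.89 0.14 0.14 0.00 0.08 0.08 0.08 0.08 0.08 0.08 0.35 0.35
```

Request:
{"api": "apply_moves", "payload": {
  "commands": [
    {"travel": [0, -50, 0], "dr": [0, 0, 0], "claw": 85},
    {"travel": [0, -100, 0], "dr": [0, 0, 0], "claw": 85},
    {"travel": [0, -130, 0], "dr": [0, 0, 0], "claw": 85},
    {"travel": [43, -130, -25], "dr": [0, -8, 0], "claw": 85},
    {"travel": [87, -130, -50], "dr": [0, -16, 0], "claw": 85},
    {"travel": [130, -130, -75], "dr": [0, -24, 0], "claw": 85},
    {"travel": [173, -130, -101], "dr": [0, -32, 0], "claw": 85},
    {"travel": [216, -130, -126], "dr": [0, -40, 0], "claw": 85},
    {"travel": [260, -130, -151], "dr": [0, -48, 0], "claw": 85},
    {"travel": [303, -130, -176], "dr": [0, -56, 0], "claw": 85}
  ]
}}

```text
time_s: 2.2
position: [0.4283, 0.2546, 0.5349]
orientation: [-1.571, -0.001, 0.497]
wrist_force: [0.6, 0.8, -0.2]
gripper_width: 0.0854
```

Request:
{"api": "apply_moves", "payload": {
  "commands": [
    {"travel": [-27, 0, -42], "dr": [0, -8, 0], "claw": 85},
    {"travel": [-53, 0, -83], "dr": [0, -16, 0], "claw": 85},
    {"travel": [-80, 0, -125], "dr": [0, -18, 0], "claw": 85},
    {"travel": [-106, 0, -167], "dr": [0, -18, 0], "claw": 85},
    {"travel": [-133, 0, -209], "dr": [0, -18, 0], "claw": 85},
    {"travel": [-160, 0, -250], "dr": [0, -18, 0], "claw": 85},
    {"travel": [-186, 0, -292], "dr": [0, -18, 0], "claw": 85},
    {"travel": [-213, 0, -334], "dr": [0, -18, 0], "claw": 85},
    {"travel": [-239, 30, -375], "dr": [0, -18, 0], "claw": 85},
    {"travel": [-239, 80, -375], "dr": [0, -18, 0], "claw": 85}
  ]
}}

```text
time_s: 3.2
position: [0.3947, -0.1907, 0.4632]
orientation: [-1.581, -0.001, 0.8]
wrist_force: [0.5, -0.5, -0.4]
gripper_width: 0.0853
```

Run:
```python
from h import *
for i in range(4): env.read_camera('side')
s=env.get_state(); print(s['time_s'],s['position'],s['orientation'],s['qvel'].round(3))
p,d,c=snap('wrist','w1.png'); s=env.get_state(); print(s['position'],s['orientation'])
W=cloud(d,c)
for o in ['ornament_grip','ornament_disc','music_box','socket']:
    for r in env.regions_of('wrist',o)[:2]:
        m=r['pixels']; print(o,r['score'],r['pixel'],m.sum(),np.nanmedian(W[m],0).round(4))
```

```text
3.4 [ 0.39330627 -0.18570563  0.46066241] [-1.56769202e+00  1.58010669e-04  8.04967428e-01] [ 0.025 -0.026  0.135  0.006  0.001 -0.001]
[ 0.39456663 -0.18602424  0.46318032] [-1.57384350e+00 -9.03423940e-04  8.06000675e-01]
ornament_grip 0.75 [285.9, 200.4] 3365 [ 0.4081 -0.1676  0.0448]
ornament_disc 0.74 [286.1, 198.2] 3204 [ 0.4081 -0.1674  0.0449]
music_box 0.57 [200.4, 144.7] 5648 [ 0.439  -0.2708  0.0444]
socket 0.73 [199.9, 147.1] 5454 [ 0.4388 -0.2709  0.0445]
```

View pics/w1.png

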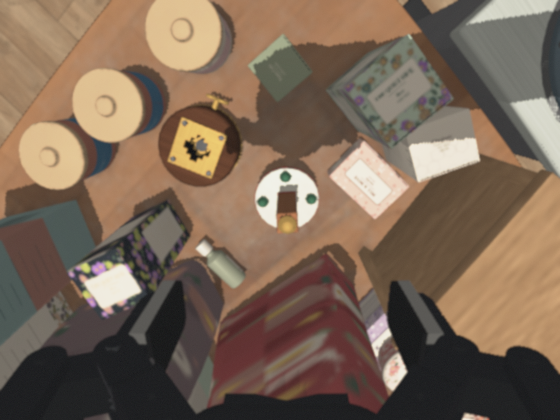

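Run:
```python
from h import *
p=np.load('pics/w1.npz')['p']
cv2.imwrite('pics/w1z.png',cv2.resize(p[95:245,145:345],None,fx=4,fy=4,interpolation=cv2.INTER_CUBIC))
```

```text
(no output)
```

View pics/w1z.png

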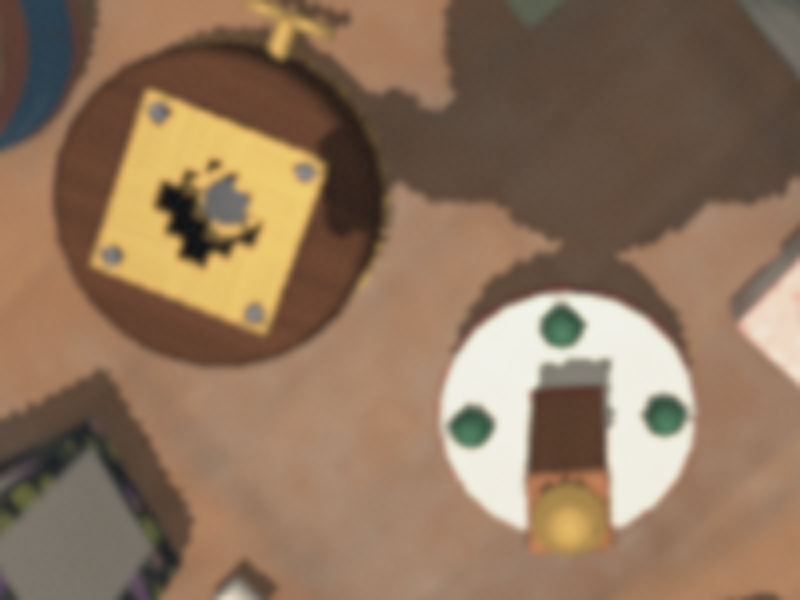

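Run:
```python
from h import *
a=np.load('pics/w1.npz')
z=lambda L:[((x+.5)/4-.5+145,(y+.5)/4-.5+95) for x,y in L]
def rep(n,P,off):
    c=P[:,:2].mean(0); d=P[:,:2]-c; print(n,P.mean(0).round(4),np.hypot(*d.T).round(4),((np.degrees(np.arctan2(d[:,1],d[:,0]))+off)%90).round(1))
rep('plate',ray_z(z([(148,88),(327,163),(268,336),(91,266)]),a,.046),45)
rep('bolts',ray_z(z([(158,112),(305,172),(254,313),(111,255)]),a,.046),45)
P=ray_z(z([(470,430),(562,328),(665,416)]),a,.052); d=P[0]-P[2]; print('trees',P.round(4),((P[0]+P[2])/2).round(4),np.linalg.norm(d), np.degrees(np.arctan2(d[1],d[0]))%90)
m=(P[0]+P[2])/2; e=P[1]-m; print(np.linalg.norm(e),np.degrees(np.arctan2(e[1],e[0]))%90)
# post top corners at z=.12
P=ray_z(z([(528,470),(610,470),(531,550),(613,548)]),a,.120); print('post top',P.round(4),P.mean(0).round(4))
for i,j in ((0,1),(2,3),(0,2),(1,3)):
    d=P[j]-P[i]; print(np.linalg.norm(d),np.degrees(np.arctan2(d[1],d[0]))%90)
# disc ellipse
p=a['p'];hsv=cv2.cvtColor(p,cv2.COLOR_BGR2HSV)
b=((hsv[...,2]>170)&(hsv[...,1]<60)).astype(np.uint8); q=np.zeros_like(b); q[160:240,250:325]=b[160:240,250:325]
cs,_=cv2.findContours(q,cv2.RETR_EXTERNAL,cv2.CHAIN_APPROX_NONE); c=max(cs,key=cv2.contourArea)[:,0]
Wp=ray_z(c,a,.044)[:,:2]
from scipy.optimize import least_squares
r=least_squares(lambda t:np.hypot(Wp[:,0]-t[0],Wp[:,1]-t[1])-t[2],[.41,-.165,.036],loss='cauchy',f_scale=.001); print('disc',r.x)
print(proj([r.x[0],r.x[1],.12],a))
# music case circle
```

```text
plate [ 0.4431 -0.2692  0.046 ] [0.0359 0.0352 0.0361 0.0357] [23.2 23.7 24.  23.5]
bolts [ 0.4432 -0.2696  0.046 ] [0.029  0.0291 0.0291 0.029 ] [23.3 23.3 23.2 23.1]
trees [[ 0.4337 -0.1791  0.052 ]
 [ 0.3956 -0.1822  0.052 ]
 [ 0.3924 -0.1449  0.052 ]] [ 0.413 -0.162  0.052] 0.05363681133535583 50.32751935079786
0.026665890979093346 49.2497127464523
post top [[ 0.4134 -0.1751  0.12  ]
 [ 0.3999 -0.1622  0.12  ]
 [ 0.4265 -0.1607  0.12  ]
 [ 0.4125 -0.1478  0.12  ]] [ 0.4131 -0.1615  0.12  ]
0.018647807340712093 46.03285096844027
0.019006075648031036 47.517252372067816
0.019563545369400644 47.68035814897946
0.019085025287320846 48.77890560754693
disc [ 0.41370021 -0.16126757  0.0352867 ]
[[286.9223769  222.66736258]]
```

Request:
{"api": "apply_moves", "payload": {
  "commands": [
    {"travel": [15, 20, 1], "dr": [0, -2, 0], "claw": 85},
    {"travel": [31, 50, 2], "dr": [0, -2.8, 0], "claw": 85},
    {"travel": [31, 90, 2], "dr": [0, -2.8, 0], "claw": 85},
    {"travel": [31, 120, 2], "dr": [0, -2.8, 0], "claw": 85},
    {"travel": [31, 132, 2], "dr": [0, -2.8, 0], "claw": 85},
    {"travel": [31, 132, 2], "dr": [0, -2.8, 0], "claw": 85},
    {"travel": [31, 132, 2], "dr": [0, -2.8, 0], "claw": 85},
    {"travel": [31, 132, 2], "dr": [0, -2.8, 0], "claw": 85},
    {"travel": [31, 132, 2], "dr": [0, -2.8, 0], "claw": 85},
    {"travel": [31, 132, 2], "dr": [0, -2.8, 0], "claw": 85}
  ]
}}

```text
time_s: 4.65
position: [0.4144, -0.1625, 0.33]
orientation: [-1.573, -0.0, 0.854]
wrist_force: [-0.3, 0.3, -0.1]
gripper_width: 0.0848
```

```bash
cat >> h.py <<'E'
def mstate(n=6,cam='side'):
    P=[];O=[];F=[]
    for i in range(n):
        s=env.get_state();P.append(s['position']);O.append(s['orientation']);F.append(s['wrist_force']); env.read_camera(cam)
    print('t',s['time_s'],'pos',np.mean(P,0).round(4),'sd',np.std(P,0).round(4),'rpy',np.mean(O,0).round(4),'deg',np.degrees(np.mean(O,0)).round(2),'F',np.mean(F,0).round(2),'w',s['gripper_width'],'M',s['moment'].round(3))
    return np.mean(P,0),np.mean(O,0)
E
python3 - <<'E'
from h import *
mstate()
snap('side','s2.png'); snap('wrist','w2.png');p=cv2.imread('pics/s2.png')
cv2.imwrite('pics/s2z.png',cv2.resize(p[100:320,180:440],None,fx=3,fy=2.7,interpolation=cv2.INTER_CUBIC))
E
```

```text
t 4.9 pos [ 0.4141 -0.1624  0.3295] sd [0.0002 0.0001 0.0003] rpy [-1.5717e+00 -3.0000e-04  8.5440e-01] deg [-9.005e+01 -2.000e-02  4.895e+01] F [-0.41 -0.01 -0.03] w 0.08494250869035162 M [ 0.028 -0.035 -0.   ]
```

View pics/w2.png

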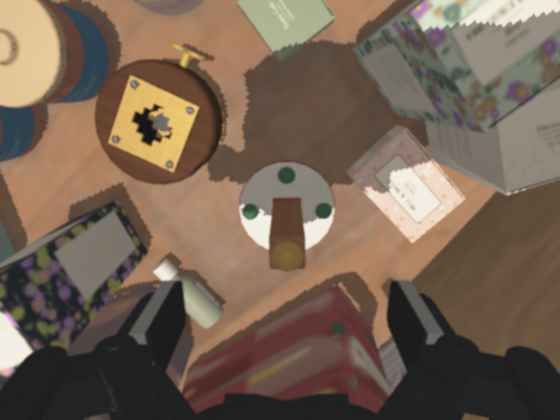

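View pics/s2z.png

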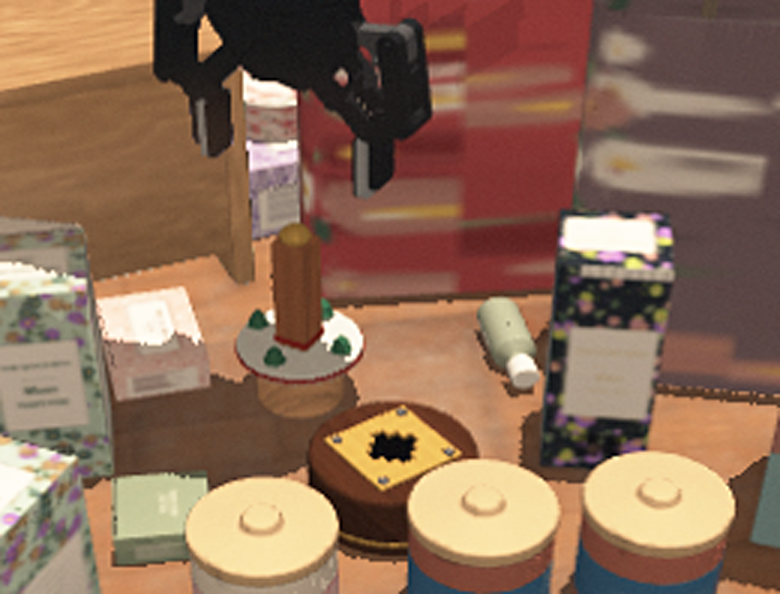

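Run:
```python
from h import *
p=np.load('pics/w2.npz')['p']
cv2.imwrite('pics/w2z.png',cv2.resize(p[50:200,80:230],None,fx=4,fy=4,interpolation=cv2.INTER_CUBIC))
cv2.imwrite('pics/w2y.png',cv2.resize(p[150:290,220:360],None,fx=4,fy=4,interpolation=cv2.INTER_CUBIC))
```

```text
(no output)
```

View pics/w2z.png

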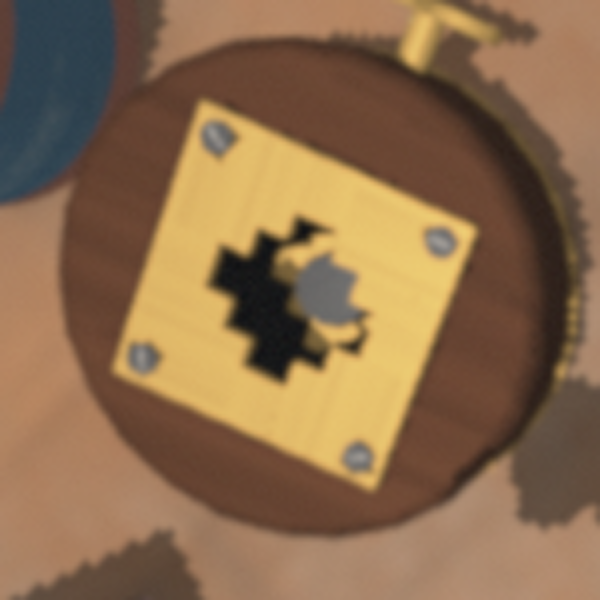

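View pics/w2y.png

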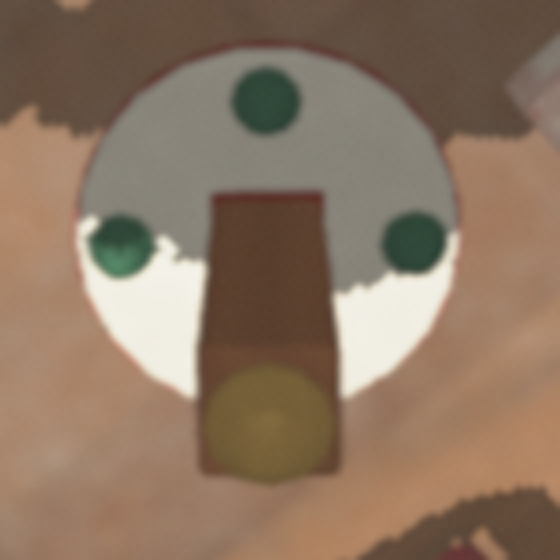

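Run:
```python
from h import *
a=np.load('pics/w2.npz')
z=lambda L,x0,y0:[((x+.5)/4-.5+x0,(y+.5)/4-.5+y0) for x,y in L]
def rep(n,P,off):
    c=P[:,:2].mean(0); d=P[:,:2]-c; print(n,P.mean(0).round(4),np.hypot(*d.T).round(4),((np.degrees(np.arctan2(d[:,1],d[:,0]))+off)%90).round(1))
rep('plate',ray_z(z([(201,98),(477,229),(377,494),(110,371)],80,50),a,.046),45)
rep('bolts',ray_z(z([(217,138),(440,240),(357,458),(143,357)],80,50),a,.046),45)
P=ray_z(z([(121,246),(266,100),(414,242)],220,150),a,.052); d=P[0]-P[2]; print('trees',P.round(4),((P[0]+P[2])/2).round(4),np.linalg.norm(d), np.degrees(np.arctan2(d[1],d[0]))%90)
m=(P[0]+P[2])/2; e=P[1]-m; print(np.linalg.norm(e),np.degrees(np.arctan2(e[1],e[0]))%90)
P=ray_z(z([(213,193),(323,193)],220,150),a,.045);d=P[0]-P[1]; print('foot',P,np.linalg.norm(d),np.degrees(np.arctan2(d[1],d[0]))%90)
P=ray_z(z([(200,472),(341,472)],220,150),a,.12);d=P[0]-P[1]; print('top',P,np.linalg.norm(d),np.degrees(np.arctan2(d[1],d[0]))%90)
```

```text
plate [ 0.4433 -0.2695  0.046 ] [0.0359 0.0356 0.0362 0.0358] [23.2 23.4 23.6 22.8]
bolts [ 0.4434 -0.2698  0.046 ] [0.0288 0.0291 0.0293 0.0288] [23.2 23.8 22.7 22.9]
trees [[ 0.433  -0.1796  0.052 ]
 [ 0.3956 -0.1827  0.052 ]
 [ 0.3926 -0.1454  0.052 ]] [ 0.4128 -0.1625  0.052 ] 0.05293007006291719 49.744849647474965
0.026516383143552823 49.52851227726893
foot [[ 0.41539688 -0.17475914  0.045     ]
 [ 0.40018151 -0.16149738  0.045     ]] 0.020183699336811606 48.92449909541255
top [[ 0.42703084 -0.16072185  0.12      ]
 [ 0.41233264 -0.14790032  0.12      ]] 0.01950458728513572 48.90117269852702
```

Request:
{"api": "apply_moves", "payload": {
  "commands": [
    {"travel": [0, 20, 0], "dr": [0, 0, 0], "claw": 85},
    {"travel": [0, 40, 0], "dr": [0, 0, 0], "claw": 85},
    {"travel": [0, 60, 0], "dr": [0, 0, 0], "claw": 85},
    {"travel": [0, 79, 0], "dr": [0, 0, 0], "claw": 85},
    {"travel": [0, 79, 0], "dr": [0, 0, 0], "claw": 85},
    {"travel": [0, 79, 0], "dr": [0, 0, 0], "claw": 70},
    {"travel": [0, 79, 0], "dr": [0, 0, 0], "claw": 50},
    {"travel": [0, 79, 0], "dr": [0, 0, 0], "claw": 35},
    {"travel": [0, 79, 0], "dr": [0, 0, 0], "claw": 25},
    {"travel": [0, 79, 0], "dr": [0, 0, 0], "claw": 15}
  ],
  "newtons": 60
}}

```text
time_s: 6.05
position: [0.4143, -0.1624, 0.2507]
orientation: [-1.572, -0.0, 0.854]
wrist_force: [-1.6, 0.8, 2.8]
gripper_width: 0.0195
```

Request:
{"api": "apply_moves", "payload": {
  "commands": [
    {"travel": [0, 0, 0], "dr": [0, 0, 0], "claw": 12},
    {"travel": [0, 0, 0], "dr": [0, 0, 0], "claw": 12},
    {"travel": [0, 0, 0], "dr": [0, 0, 0], "claw": 12},
    {"travel": [0, 0, 0], "dr": [0, 0, 0], "claw": 12},
    {"travel": [0, 0, 0], "dr": [0, 0, 0], "claw": 12},
    {"travel": [0, 0, 0], "dr": [0, 0, 0], "claw": 12},
    {"travel": [0, 0, 0], "dr": [0, 0, 0], "claw": 12},
    {"travel": [0, 0, 0], "dr": [0, 0, 0], "claw": 12},
    {"travel": [0, 0, 0], "dr": [0, 0, 0], "claw": 12},
    {"travel": [0, 0, 0], "dr": [0, 0, 0], "claw": 12}
  ],
  "newtons": 60
}}

```text
time_s: 7.05
position: [0.4143, -0.1624, 0.2507]
orientation: [-1.572, -0.0, 0.854]
wrist_force: [0.1, 0.7, 5.8]
gripper_width: 0.0191
```

Run:
```python
from h import *
mstate(4)
snap('side','s3.png'); snap('wrist','w3.png');p=cv2.imread('pics/s3.png')
cv2.imwrite('pics/s3z.png',cv2.resize(p[130:300,200:400],None,fx=4,fy=3.5,interpolation=cv2.INTER_CUBIC))
```

```text
t 7.2 pos [ 0.4143 -0.1624  0.2506] sd [0. 0. 0.] rpy [-1.5719e+00 -3.0000e-04  8.5450e-01] deg [-9.007e+01 -2.000e-02  4.896e+01] F [-0.68  0.4   5.56] w 0.019330209168414013 M [ 0.107  0.071 -0.061]
```

View pics/s3z.png

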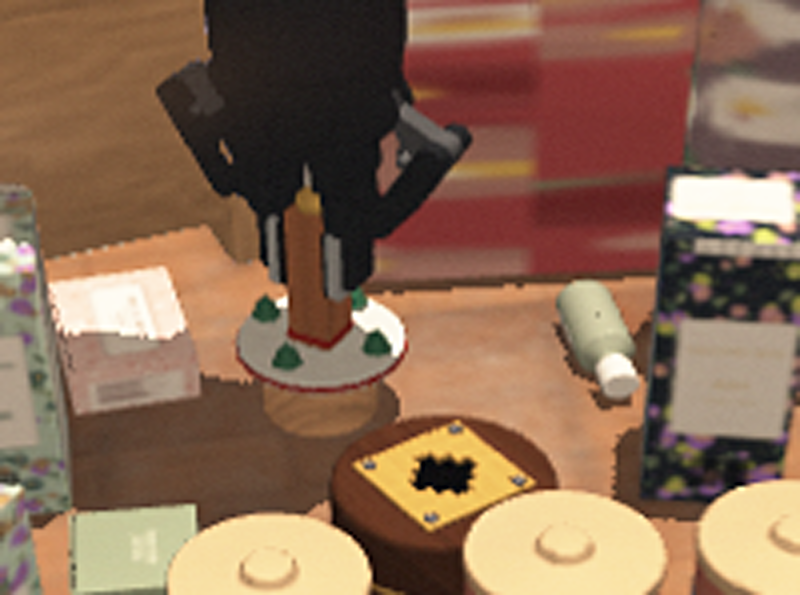

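Request:
{"api": "apply_moves", "payload": {
  "commands": [
    {"travel": [0, -15, 0], "dr": [0, 0, 0], "claw": 12},
    {"travel": [0, -35, 0], "dr": [0, 0, 0], "claw": 12},
    {"travel": [0, -60, 0], "dr": [0, 0, 0], "claw": 12},
    {"travel": [0, -75, 0], "dr": [0, 0, 0], "claw": 12},
    {"travel": [-12, -75, -18], "dr": [0, 5, 0], "claw": 12},
    {"travel": [-25, -75, -37], "dr": [0, 10, 0], "claw": 12},
    {"travel": [-37, -75, -55], "dr": [0, 15, 0], "claw": 12},
    {"travel": [-50, -75, -74], "dr": [0, 20, 0], "claw": 12},
    {"travel": [-62, -75, -92], "dr": [0, 25.7, 0], "claw": 12},
    {"travel": [-62, -75, -92], "dr": [0, 25.7, 0], "claw": 12}
  ],
  "newtons": 80
}}

```text
time_s: 8.35
position: [0.4432, -0.2716, 0.3245]
orientation: [-1.572, 0.0, 0.403]
wrist_force: [-0.6, 0.4, -1.5]
gripper_width: 0.0188
```

Run:
```python
from h import *
mstate(5)
snap('side','s4.png'); snap('wrist','w4.png');snap('scene','c4.png');p=cv2.imread('pics/s4.png')
cv2.imwrite('pics/s4z.png',cv2.resize(p[130:300,200:400],None,fx=4,fy=3.5,interpolation=cv2.INTER_CUBIC))
p=cv2.imread('pics/c4.png')
cv2.imwrite('pics/c4z.png',cv2.resize(p[130:280,210:410],None,fx=4,fy=4,interpolation=cv2.INTER_CUBIC))
```

```text
t 8.55 pos [ 0.4425 -0.2696  0.3244] sd [0.0004 0.0011 0.0001] rpy [-1.5695e+00  4.0000e-04  4.0590e-01] deg [-8.993e+01  2.000e-02  2.326e+01] F [ 0.09  0.38 -0.9 ] w 0.019228504635745804 M [ 0.02  -0.025 -0.059]
```

View pics/s4z.png

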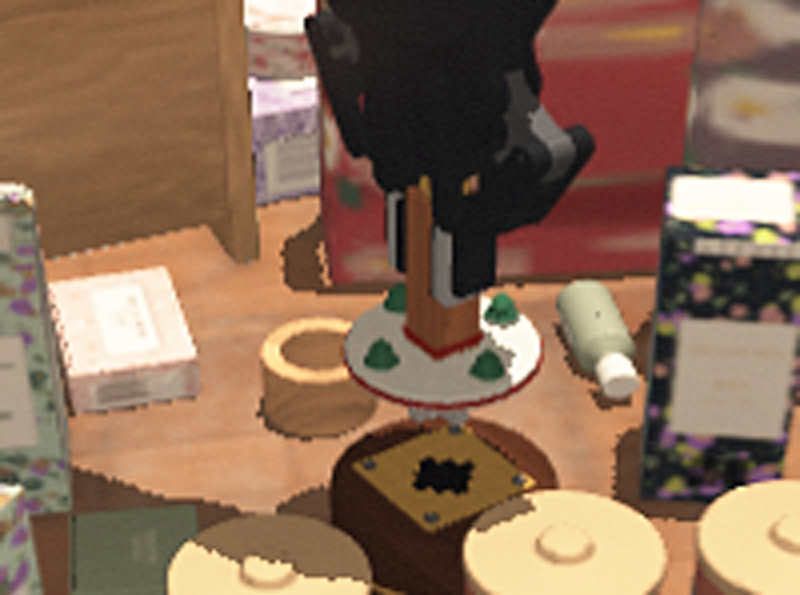

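View pics/w4.png

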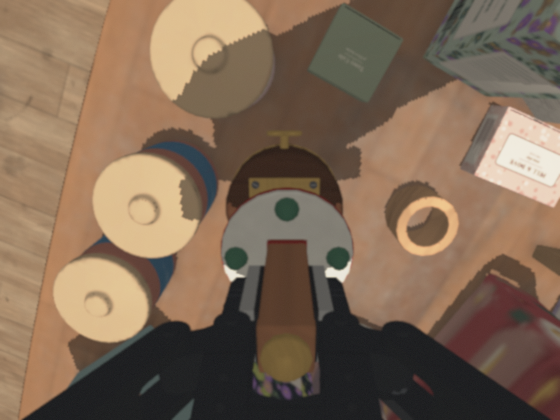

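View pics/c4z.png

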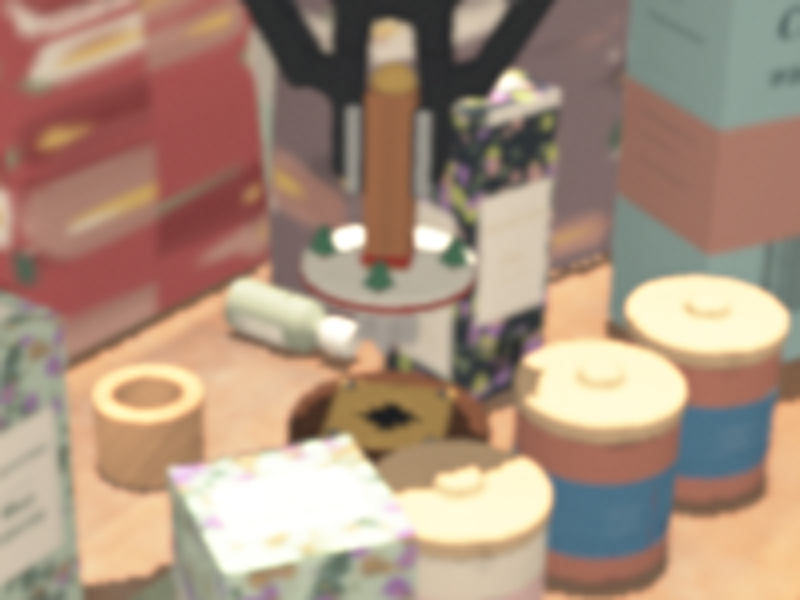

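Run:
```python
from h import *
mstate(3)
p=np.load('pics/w4.npz')['p']
cv2.imwrite('pics/w4z.png',cv2.resize(p[160:300,210:370],None,fx=5,fy=4.2,interpolation=cv2.INTER_CUBIC))
s=np.load('pics/s4.npz')['p'];cv2.imwrite('pics/s4y.png',cv2.resize(s[205:285,270:350],None,fx=7,fy=7,interpolation=cv2.INTER_CUBIC))
```

```text
t 8.85 pos [ 0.4425 -0.2688  0.3251] sd [0.     0.0001 0.    ] rpy [-1.5705 -0.      0.4069] deg [-89.99  -0.    23.31] F [ 0.01 -0.36 -1.95] w 0.019364610911932017 M [0.033 0.021 0.018]
```

View pics/w4z.png

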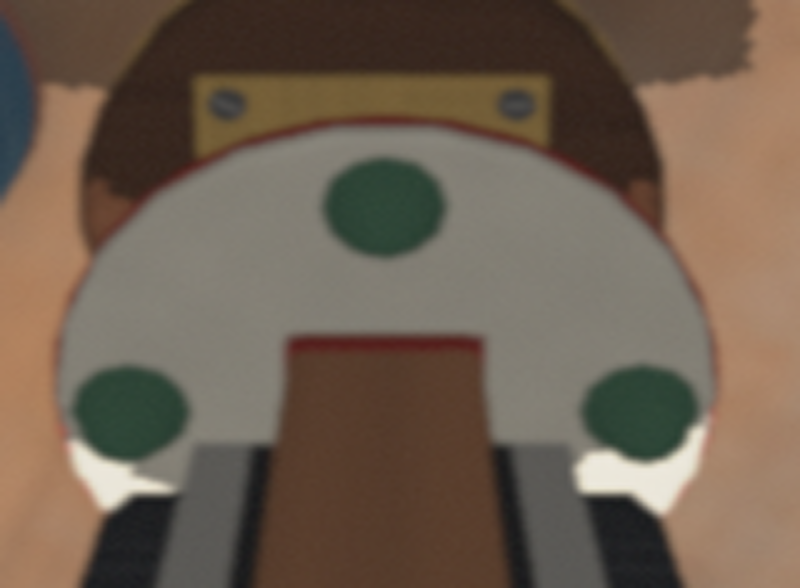

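View pics/s4y.png

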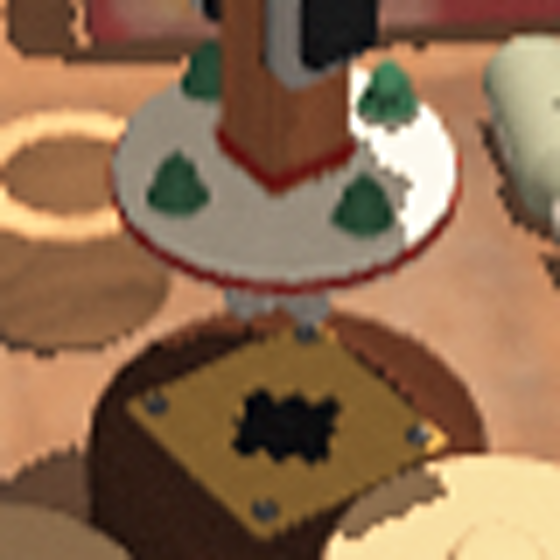

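Run:
```python
from h import *
a=np.load('pics/w4.npz')
T=a['cam_to_world']
# camera yaw: camera x axis = tool z
yaw=np.arctan2(-T[0,0],T[1,0]); print('yaw',np.degrees(yaw))
tx=np.array([np.cos(yaw),np.sin(yaw)]);tz=np.array([-np.sin(yaw),np.cos(yaw)])
# TCP from cam: 82mm ahead
z=lambda L:[((x+.5)/5-.5+210,(y+.5)/4.2-.5+160) for x,y in L]
tcp=np.array([.4425,-.2692])
def rel(n,P):
    d=(P[:,:2]-tcp)*1e3; print(n,'x',(d@tx).round(2),'z',(d@tz).round(2))
rel('bolts',ray_z(z([(226,104),(516,104)]),a,.046))
rel('plate corners',ray_z(z([(194,74),(551,75)]),a,.046))
zd=.044+.3248-.2506
rel('trees',ray_z(z([(130,412),(385,207),(641,412)]),a,zd+.0075))
rel('disc edge',ray_z(z([(60,350),(380,124),(714,350)]),a,zd))
rel('postfoot',ray_z(z([(287,345),(484,345)]),a,zd))
# check with depth
W=cloud(a['d'],a)
for x,y in z([(250,250),(520,250),(226,90),(360,90)]): print(W[int(round(y)),int(round(x))].round(4))
# side: predicted positions using model with tcp axis
s=np.load('pics/s4.npz')
for o in [(0,0)]:
    c=tcp
    q=np.radians(23.3)+np.arange(4)*np.pi/2
    X=np.c_[c[0]+.027*np.cos(q),c[1]+.027*np.sin(q),np.full(4,zd)]; print('side trees base', ((proj(X,s)-[270,205]+.5)*7).round(0).tolist())
    X=np.c_[c[0]+.027*np.cos(q),c[1]+.027*np.sin(q),np.full(4,zd+.015)]; print('side trees top', ((proj(X,s)-[270,205]+.5)*7).round(0).tolist())
    q=q+np.pi/4
    X=np.c_[.4434+.03535*np.cos(q),-.2696+.03535*np.sin(q),np.full(4,.046)]; print('side plate', ((proj(X,s)-[270,205]+.5)*7).round(0).tolist())
    X=np.c_[c[0]+.01414*np.cos(q),c[1]+.01414*np.sin(q),np.full(4,zd)]; print('side post', ((proj(X,s)-[270,205]+.5)*7).round(0).tolist())
```

```text
yaw 23.33208806614051
bolts x [-19.94 -19.92] z [-21.29  19.91]
plate corners x [-25.14 -24.94] z [-25.68  24.75]
trees x [ -0.97 -27.52  -0.92] z [-25.41   0.98  27.52]
disc edge x [ -6.02 -35.6   -5.96] z [-33.63   0.5   36.14]
postfoot x [-6.72 -6.71] z [-9.4  11.55]
[ 0.4292 -0.2888  0.1192]
[ 0.418  -0.2633  0.1197]
[ 0.4299 -0.2975  0.0474]
[ 0.4225 -0.2799  0.0468]
side trees base [[385.0, 118.0], [206.0, 100.0], [174.0, 213.0], [360.0, 233.0]]
side trees top [[387.0, 62.0], [206.0, 44.0], [173.0, 156.0], [361.0, 175.0]]
side plate [[308.0, 318.0], [125.0, 405.0], [257.0, 535.0], [444.0, 442.0]]
side post [[292.0, 124.0], [214.0, 158.0], [270.0, 208.0], [349.0, 172.0]]
```

Request:
{"api": "apply_moves", "payload": {
  "commands": [
    {"travel": [0, 5, -1], "dr": [0, 0, 0], "claw": 12},
    {"travel": [0, 10, -1], "dr": [0, 0, 0], "claw": 12},
    {"travel": [0, 18, -1], "dr": [0, 0, 0], "claw": 12},
    {"travel": [0, 25, -1], "dr": [0, 0, 0], "claw": 12},
    {"travel": [0, 29, -1], "dr": [0, 0, 0], "claw": 12},
    {"travel": [0, 29, -1], "dr": [0, 0, 0], "claw": 12},
    {"travel": [0, 29, -1], "dr": [0, 0, 0], "claw": 12},
    {"travel": [0, 29, -1], "dr": [0, 0, 0], "claw": 12},
    {"travel": [0, 29, -1], "dr": [0, 0, 0], "claw": 12},
    {"travel": [0, 29, -1], "dr": [0, 0, 0], "claw": 12}
  ]
}}

```text
time_s: 9.9
position: [0.4432, -0.2704, 0.2963]
orientation: [-1.571, -0.0, 0.406]
wrist_force: [1.6, -0.3, -1.8]
gripper_width: 0.019
```

Run:
```python
from h import *
mstate(3)
for n,f in (('side','s5'),('wrist','w5'),('scene','c5')): snap(n,f+'.png')
p=cv2.imread('pics/s5.png');cv2.imwrite('pics/s5z.png',cv2.resize(p[205:285,265:355],None,fx=8,fy=7,interpolation=cv2.INTER_CUBIC))
p=cv2.imread('pics/c5.png');cv2.imwrite('pics/c5z.png',cv2.resize(p[180:260,265:365],None,fx=8,fy=7,interpolation=cv2.INTER_CUBIC))
p=cv2.imread('pics/w5.png');cv2.imwrite('pics/w5z.png',cv2.resize(p[160:300,210:370],None,fx=5,fy=4.2,interpolation=cv2.INTER_CUBIC))
```

```text
t 10.0 pos [ 0.4431 -0.2704  0.2963] sd [0.     0.     0.0001] rpy [-1.5712e+00 -3.0000e-04  4.0590e-01] deg [-9.002e+01 -2.000e-02  2.326e+01] F [ 0.22 -0.23 -1.82] w 0.018968892288399264 M [ 0.014 -0.018 -0.007]
```

View pics/s5z.png

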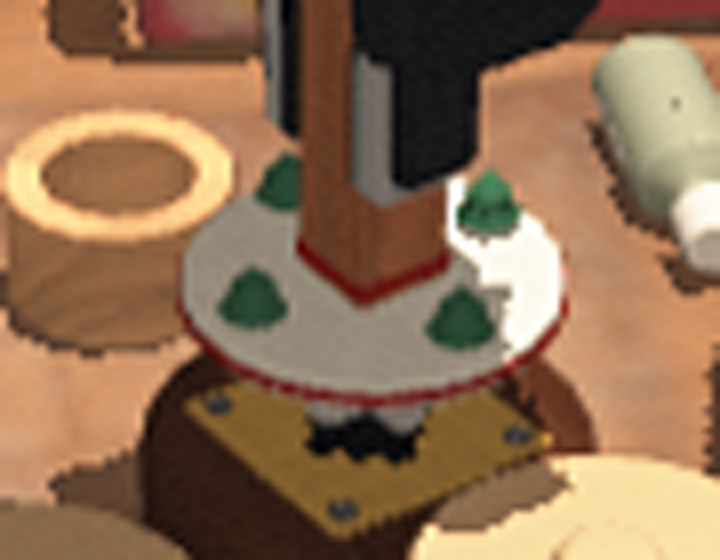

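View pics/c5z.png

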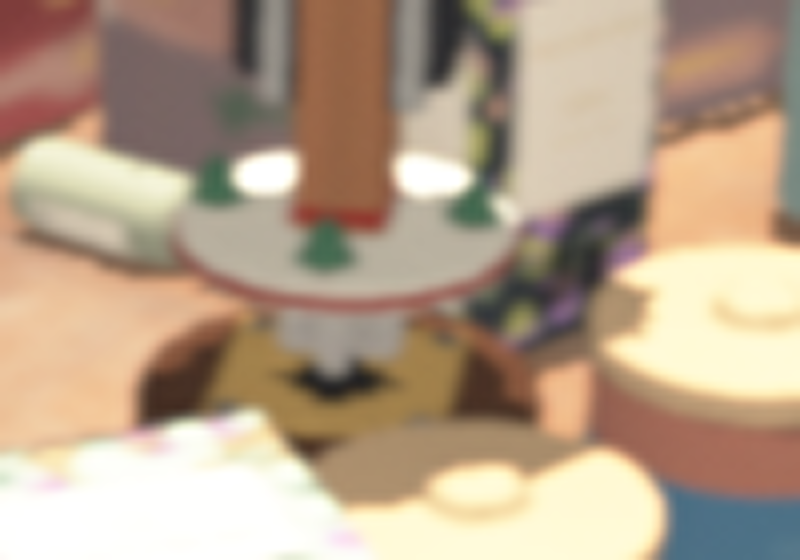

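View pics/w5z.png

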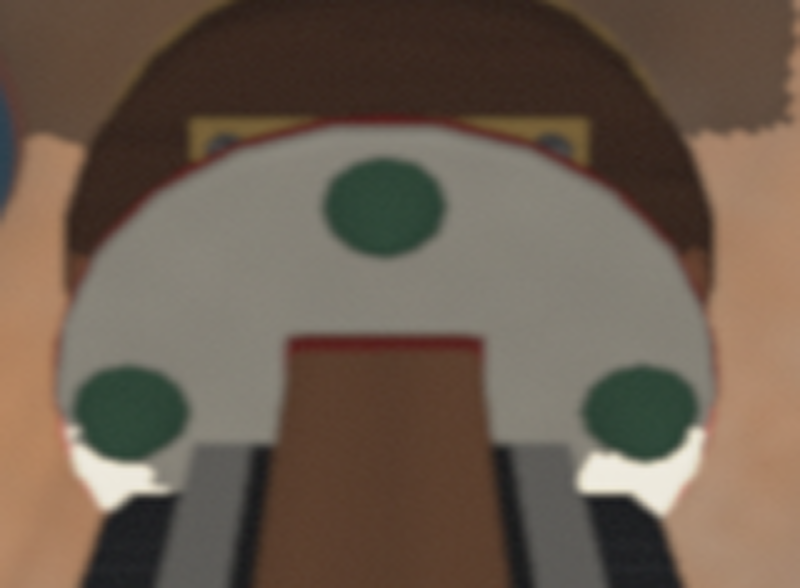

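```bash
cat > m.py <<'E'
from h import *
a=np.load('pics/w5.npz')
T=a['cam_to_world']
yaw=np.arctan2(-T[0,0],T[1,0]); print('yaw',np.degrees(yaw),'cam x axis z comp',T[2,0])
tx=np.array([np.cos(yaw),np.sin(yaw)]);tz=np.array([-np.sin(yaw),np.cos(yaw)])
z=lambda L:[((x+.5)/5-.5+210,(y+.5)/4.2-.5+160) for x,y in L]
tcp=np.array([.4431,-.2704])
print('cam rel',((T[:2,3]-tcp)*1e3@tx).round(2),((T[:2,3]-tcp)*1e3@tz).round(2),T[2,3])
def rel(n,P):
    d=(P[:,:2]-tcp)*1e3; print(n,'x',(d@tx).round(2),'z',(d@tz).round(2))
for zp in (.046,.047): rel('plate corners %.3f'%zp,ray_z(z([(188,117),(590,117)]),a,zp))
zd=.044+.2963-.2506
for e in (0,.001):
    rel('trees',ray_z(z([(130,412),(385,207),(641,412)]),a,zd+.0035+e))
    rel('disc edge',ray_z(z([(60,350),(385,124),(714,350)]),a,zd+e))
    rel('postfoot',ray_z(z([(287,337),(484,337)]),a,zd+e))
W=cloud(a['d'],a)
for x,y in z([(250,250),(520,250),(226,125),(560,125)]): print(W[int(round(y)),int(round(x))].round(4))
E
python3 m.py
```

```text
yaw 23.250400993439193 cam x axis z comp 0.0007836792124804984
cam rel -82.53 -0.47 0.26579250153641854
plate corners 0.046 x [-25.17 -25.16] z [-24.66  26.02]
plate corners 0.047 x [-25.43 -25.42] z [-24.55  25.9 ]
trees x [  0.84 -26.33   0.86] z [-26.94   0.04  27.18]
disc edge x [ -6.13 -35.69  -6.1 ] z [-34.56   0.05  35.13]
postfoot x [-7.94 -7.93] z [-10.32  10.56]
trees x [  0.36 -26.65   0.38] z [-26.79   0.04  27.02]
disc edge x [ -6.56 -35.95  -6.53] z [-34.36   0.04  34.93]
postfoot x [-8.36 -8.35] z [-10.27  10.5 ]
[ 0.4303 -0.2908  0.09  ]
[ 0.4196 -0.2649  0.089 ]
[ 0.4284 -0.2981  0.0469]
[ 0.4117 -0.2596  0.0476]
```

```bash
cat > m2.py <<'E'
from h import *
from scipy.optimize import least_squares
zd=.044+.2963-.2506
q=np.radians(23.26)+np.arange(4)*np.pi/2
def circ(c,r,ph,z): return np.c_[c[0]+r*np.cos(q+ph),c[1]+r*np.sin(q+ph),np.full(4,z)]
def run(cam,off,bolts,tops,foot):
    s=np.load(cam)
    Z=lambda L:np.array([((x+.5)/8-.5+off[0],(y+.5)/7-.5+off[1]) for x,y in L])
    def match(obs,P):
        d=np.linalg.norm(obs[:,None]-P[None],axis=2); return (obs-P[d.argmin(1)]).ravel()
    B=Z(bolts);Tt=Z(tops)
    r=least_squares(lambda t:match(B,proj(circ(t,.029,np.pi/4,.046),s)),[.4434,-.2696]); print(cam,'socket',r.x.round(4),r.fun.round(2))
    so=r.x
    r=least_squares(lambda t:match(Tt,proj(circ(t,.027,0,zd+.015),s)),[.4431,-.2704]); print('trees',r.x.round(4),r.fun.round(2))
    print('socket-orn rel (mm)',((so-r.x)*1e3).round(2),'tool x,z',((so-r.x)*1e3@np.array([[.9187,-.3949],[.3949,.9187]])).round(2))
run('pics/s5.npz',(265,205),[(220,405),(517,435),(343,511)],[(491,170),(254,267),(462,287)],[])
E
python3 m2.py
```

```text
pics/s5.npz socket [ 0.4443 -0.2689] [ 0.13  0.04 -0.11 -0.03 -0.02 -0.  ]
trees [ 0.4447 -0.2707] [-0.06 -0.16  0.16  0.1  -0.11  0.06]
socket-orn rel (mm) [-0.37  1.8 ] tool x,z [0.37 1.8 ]
```

Request:
{"api": "apply_moves", "payload": {
  "commands": [
    {"travel": [-0.5, 0, 0.7], "dr": [0, 0, 0], "claw": 12},
    {"travel": [-0.5, 0, 0.7], "dr": [0, 0, 0], "claw": 12},
    {"travel": [-0.5, 2, 0.7], "dr": [0, 0, 0], "claw": 12},
    {"travel": [-0.5, 4, 0.7], "dr": [0, 0, 0], "claw": 12},
    {"travel": [-0.5, 6, 0.7], "dr": [0, 0, 0], "claw": 12},
    {"travel": [-0.5, 8, 0.7], "dr": [0, 0, 0], "claw": 12},
    {"travel": [-0.5, 9, 0.7], "dr": [0, 0, 0], "claw": 12},
    {"travel": [-0.5, 10, 0.7], "dr": [0, 0, 0], "claw": 12},
    {"travel": [-0.5, 10, 0.7], "dr": [0, 0, 0], "claw": 12},
    {"travel": [-0.5, 10, 0.7], "dr": [0, 0, 0], "claw": 12}
  ]
}}

```text
time_s: 11.2
position: [0.4423, -0.2699, 0.2861]
orientation: [-1.571, -0.0, 0.406]
wrist_force: [0.2, -0.6, -1.1]
gripper_width: 0.0192
```

Run:
```python
from h import *
mstate(2)
for n,f in (('side','s6'),('wrist','w6')): snap(n,f+'.png')
p=cv2.imread('pics/s6.png');cv2.imwrite('pics/s6z.png',cv2.resize(p[205:285,265:355],None,fx=8,fy=7,interpolation=cv2.INTER_CUBIC))
```

```text
t 11.25 pos [ 0.4423 -0.2699  0.2861] sd [0. 0. 0.] rpy [-1.5708e+00 -1.0000e-04  4.0590e-01] deg [-9.000e+01 -1.000e-02  2.326e+01] F [-0.18 -0.66 -1.11] w 0.019042154877821096 M [ 0.019  0.036 -0.023]
```

View pics/s6z.png

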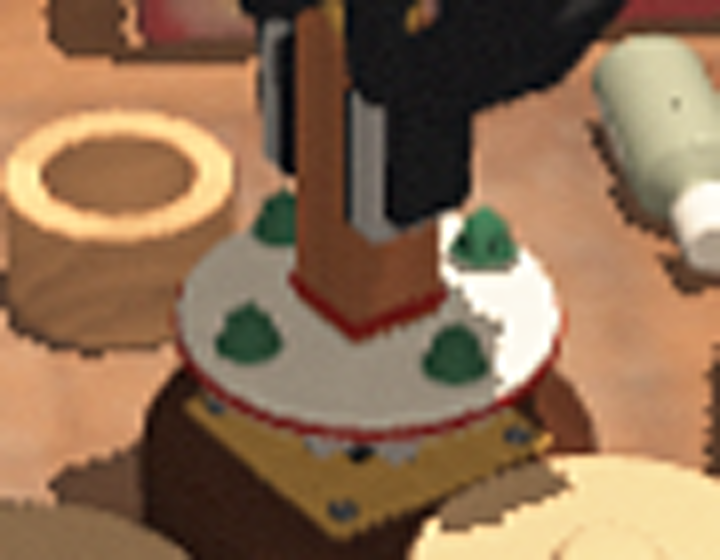

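Request:
{"api": "apply_moves", "payload": {
  "commands": [
    {"travel": [0, 2, 0], "dr": [0, 0, 0], "claw": 12},
    {"travel": [0, 4, 0], "dr": [0, 0, 0], "claw": 12},
    {"travel": [0, 6, 0], "dr": [0, 0, 0], "claw": 12},
    {"travel": [0, 8, 0], "dr": [0, 0, 0], "claw": 12},
    {"travel": [0, 10, 0], "dr": [0, 0, 0], "claw": 12},
    {"travel": [0, 12, 0], "dr": [0, 0, 0], "claw": 12},
    {"travel": [0, 14, 0], "dr": [0, 0, 0], "claw": 12},
    {"travel": [0, 15, 0], "dr": [0, 0, 0], "claw": 12},
    {"travel": [0, 15, 0], "dr": [0, 0, 0], "claw": 12},
    {"travel": [0, 15, 0], "dr": [0, 0, 0], "claw": 12}
  ]
}}

```text
time_s: 12.4
position: [0.4423, -0.2699, 0.2711]
orientation: [-1.571, -0.0, 0.406]
wrist_force: [-0.4, 0.5, -0.8]
gripper_width: 0.0192
```

Request:
{"api": "apply_moves", "payload": {
  "commands": [
    {"travel": [0, 1, 0], "dr": [0, 0, 0], "claw": 12},
    {"travel": [0, 2, 0], "dr": [0, 0, 0], "claw": 12},
    {"travel": [0, 3, 0], "dr": [0, 0, 0], "claw": 12},
    {"travel": [0, 4, 0], "dr": [0, 0, 0], "claw": 12},
    {"travel": [0, 5, 0], "dr": [0, 0, 0], "claw": 12},
    {"travel": [0, 6, 0], "dr": [0, 0, 0], "claw": 12},
    {"travel": [0, 7, 0], "dr": [0, 0, 0], "claw": 12},
    {"travel": [0, 8, 0], "dr": [0, 0, 0], "claw": 12},
    {"travel": [0, 9, 0], "dr": [0, 0, 0], "claw": 12},
    {"travel": [0, 9, 0], "dr": [0, 0, 0], "claw": 12}
  ],
  "newtons": 110
}}

```text
time_s: 13.4
position: [0.4424, -0.2699, 0.2623]
orientation: [-1.571, -0.0, 0.406]
wrist_force: [-1.4, 1.6, 7.0]
gripper_width: 0.0185
```

Request:
{"api": "apply_moves", "payload": {
  "commands": [
    {"travel": [0, 0.4, 0], "dr": [0, 0, 0], "claw": 12},
    {"travel": [0, 0.8, 0], "dr": [0, 0, 0], "claw": 12},
    {"travel": [0, 1.2, 0], "dr": [0, 0, 0], "claw": 12},
    {"travel": [0, 1.6, 0], "dr": [0, 0, 0], "claw": 12},
    {"travel": [0, 1.8, 0], "dr": [0, 0, 0], "claw": 12},
    {"travel": [0, 2.0, 0], "dr": [0, 0, 0], "claw": 12},
    {"travel": [0, 2.2, 0], "dr": [0, 0, 0], "claw": 12},
    {"travel": [0, 2.2, 0], "dr": [0, 0, 0], "claw": 12},
    {"travel": [0, 2.2, 0], "dr": [0, 0, 0], "claw": 12},
    {"travel": [0, 2.2, 0], "dr": [0, 0, 0], "claw": 12}
  ]
}}

```text
time_s: 14.4
position: [0.4424, -0.2699, 0.2608]
orientation: [-1.572, -0.001, 0.406]
wrist_force: [-3.0, 2.9, 9.7]
gripper_width: 0.0188
```

Run:
```python
from h import *
mstate(3)
for n,f in (('side','s7'),('wrist','w7'),('scene','c7')): snap(n,f+'.png')
p=cv2.imread('pics/s7.png');cv2.imwrite('pics/s7z.png',cv2.resize(p[205:285,265:355],None,fx=8,fy=7,interpolation=cv2.INTER_CUBIC))
p=cv2.imread('pics/c7.png');cv2.imwrite('pics/c7z.png',cv2.resize(p[180:260,265:365],None,fx=8,fy=7,interpolation=cv2.INTER_CUBIC))
```

```text
t 14.5 pos [ 0.4424 -0.2699  0.2608] sd [0. 0. 0.] rpy [-1.5715e+00 -5.0000e-04  4.0600e-01] deg [-9.004e+01 -3.000e-02  2.326e+01] F [-2.8   2.66 10.32] w 0.018467311092516783 M [0.539 0.625 0.012]
```

View pics/s7z.png

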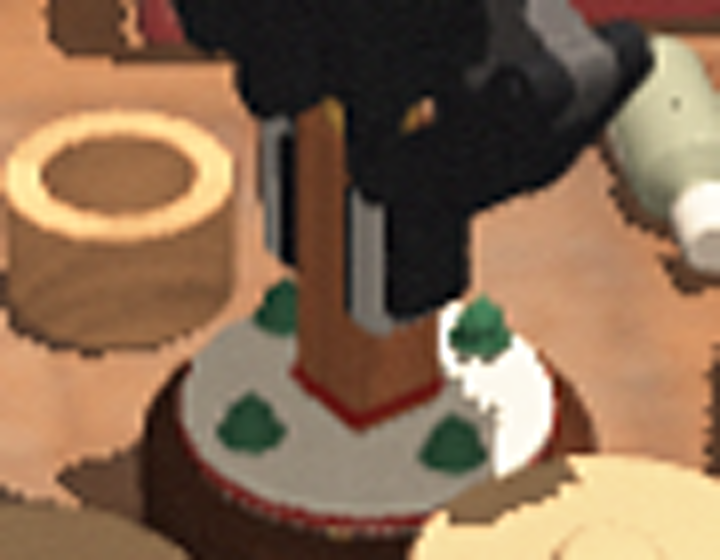

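View pics/c7z.png

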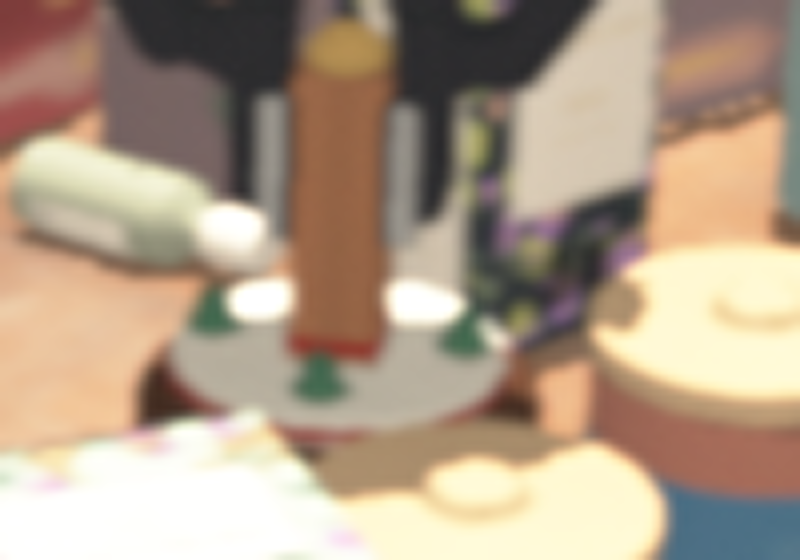

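View pics/w7.png

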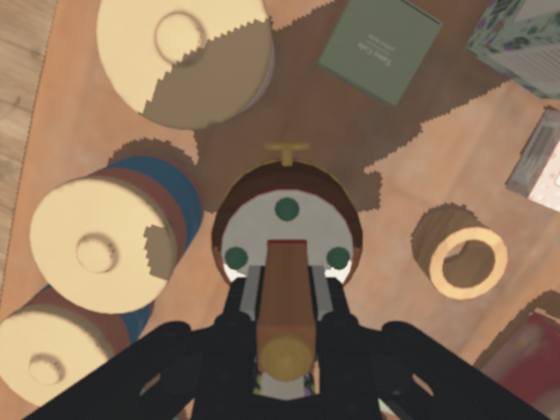

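Request:
{"api": "apply_moves", "payload": {
  "commands": [
    {"travel": [-0.1, 0, 0.2], "dr": [0, 0, 0], "claw": 12},
    {"travel": [-0.2, 0, 0.4], "dr": [0, 0, 0], "claw": 12},
    {"travel": [-0.2, 0.3, 0.4], "dr": [0, 0, 0], "claw": 12},
    {"travel": [-0.2, 0.6, 0.4], "dr": [0, 0, 0], "claw": 12},
    {"travel": [-0.2, 0.9, 0.4], "dr": [0, 0, 0], "claw": 12},
    {"travel": [-0.2, 1.2, 0.4], "dr": [0, 0, 0], "claw": 12},
    {"travel": [-0.2, 1.5, 0.4], "dr": [0, 0, 0], "claw": 12},
    {"travel": [-0.2, 1.5, 0.4], "dr": [0, 0, 0], "claw": 12},
    {"travel": [-0.2, 1.5, 0.4], "dr": [0, 0, 0], "claw": 12},
    {"travel": [-0.2, 1.5, 0.4], "dr": [0, 0, 0], "claw": 12}
  ]
}}

```text
time_s: 15.7
position: [0.4422, -0.2697, 0.2608]
orientation: [-1.573, -0.001, 0.406]
wrist_force: [-5.2, 4.5, 20.5]
gripper_width: 0.0186
```

Run:
```python
from h import *
mstate(3)
```

```text
t 15.8 pos [ 0.4422 -0.2697  0.2607] sd [0. 0. 0.] rpy [-1.5728e+00 -1.2000e-03  4.0600e-01] deg [-9.011e+01 -7.000e-02  2.326e+01] F [-5.13  4.47 20.43] w 0.01861538681052475 M [ 0.929  1.207 -0.027]
```

Run:
```python
from h import *
snap('side','s8.png'); 
def comp(o):
    r=env.regions_of('side',o); return r
a=np.load('pics/side0.npz');b=np.load('pics/s8.npz')
cv2.imwrite('pics/cmp.png',np.hstack([cv2.resize(q['p'][160:340,180:420],None,fx=1.66,fy=1.66) for q in (a,b)]))
W=cloud(b['d'],b); 
hsv=cv2.cvtColor(b['p'],cv2.COLOR_BGR2HSV)
m=(hsv[...,1]<70)&(abs(W[...,2]-.055)<.006)&(np.hypot(W[...,0]-.443,W[...,1]+.2697)<.034)
P=W[m];A=np.c_[P[:,:2]-P[:,:2].mean(0),np.ones(len(P))];c=np.linalg.lstsq(A,P[:,2],rcond=None)[0]
print(len(P),'disc z',c[2],'tilt deg',np.degrees(c[:2]))
s=env.get_state();print(s['time_s'],s['wrist_force'],s['position'])
```

```text
631 disc z 0.05459176763586875 tilt deg [-0.04473467  0.67167837]
15.9 [-5.30371396  4.50388976 21.00151297] [ 0.44217706 -0.26971726  0.26077421]
```

View pics/cmp.png

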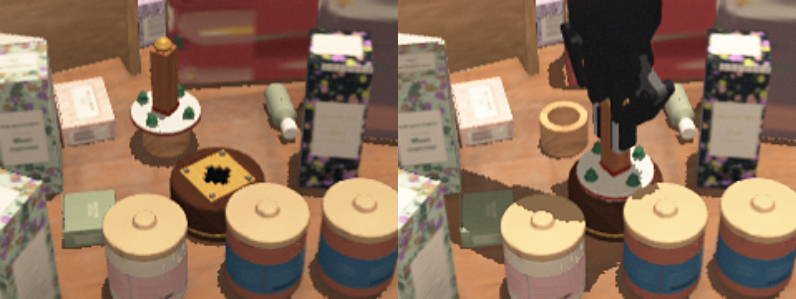

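The disc's top is at z ≈ 0.0546 m (0.054 expected) and flat within noise. It is hard against its stop, and the goods around it have not moved.

```bash
python3 -c "
from workcell import env
print(env.hand_in()); s=env.get_state(); print(s['time_s'],s['wrist_force'],s['position'],s['gripper_width'])"
```

```text
the job is handed in; nothing more can be done
None
the job is handed in; nothing more can be done
```

The ornament is home in the music box's socket, and the arm is still holding it and pressing it down, ready for you to lock. I gripped it by the post's flats, lifted it out of the stand and turned it about 26° to match the cross. It slid in with no resistance until it met the spring. I handed in at about 16 s of the 38 s allowed.

**Last checks:**
- **Fully home:** the tool stopped at z = 0.2607 m, where 0.2606 was expected. An extra 1.5 mm of commanded push raised the force from 10 to 20 N without moving it, so it is against a hard stop.
- **Disc flat:** the depth camera puts the disc's top at 54.6 mm, where 54 mm was expected. It showed a tilt of about 0.7°, roughly the camera's noise.
- **Surroundings:** comparing the side view before and after, the green carton, the bottle and the other goods had not moved.

**Checks that were off or disagreed:**
- A sideways force of about 7 N remained at the wrist while pressing. I shifted the tool slightly to relieve it, but it stayed.
- Before insertion, the side and wrist cameras disagreed by about 1.5 mm on the front-to-back offset between ornament and socket. I split the difference, and the stem went in.
- The plunger's travel was only inferred from height and force, not read directly.

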